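Pop the stapler's magazine and catch it half open

TASK

The counter's electric stapler needs refilling: with one fingertip press its release key down until the sprung magazine lets go, and have the other finger waiting in front of the nose cap so that the magazine is caught roughly half way out, about 3 cm, and never shoots out to its end stop. Finish while still holding the magazine trapped there against its spring with that finger, so that someone can drop in a fresh strip. Do not lift or shove the stapler, and leave the things around it alone.

Things in the scene. Friction and masses are not known exactly. Their poses are not given: they have to be found in the camera images.
- stapler: White and grey electric stapler, loose on rubber feet, 190 mm long (x) x 78 wide (y), 0.95 kg. Origin: centre of its underside; its front points along its own -x, roughly towards the robot. From the front: nose cap (x -95 to -87 mm), low front deck, top at 58 mm (x -87 to -24), with the release key, then the motor housing, 82 mm high, to x +92.
- release_key: Release key, a grey push key 22 mm (along the stapler) x 30 mm (across) in the middle of the front deck; origin: centre of its top face, moving with it. Unpressed that is 65 mm above the table, 7 above the deck, 40 behind the front face of the closed nose cap, 32 behind the cap's rear face, 31 in front of the motor housing.
- release (a joint): Travel of the release key in m: 0 up, 0.006 fully down. Pressed straight down against a spring, 2 N at the start and 5 N at the bottom; the magazine lets go at about 3.5 to 4 mm. The key springs back when let go.
- nose_cap: Grey nose cap on the front end of the magazine: an upright plate 8 mm thick, 50 wide, from 30 to 76 mm above the table, so it stands 18 mm proud of the front deck. Origin: middle of the lower edge of its front face; axes parallel to the stapler's. Travels with the magazine.
- nose_front (a point): Middle of the upper edge of the nose cap's front face, 76 mm above the table; moves with the magazine.
- magazine (a joint): How far the magazine (steel staple channel, 0.1 kg with the nose cap) has slid out along the stapler's -x, in m: 0 shut and latched, 0.066 at its end stop. Once let go a spring drives it, 3.2 N at 0, 2 N at 0.030; unhindered it reaches the end stop in under 0.2 s. Half way is about 0.03.
- staple_carton: Bystander: small carton of staples 60 x 45 x 30 mm, loose, to be left alone. Origin: centre of its underside.
- bead_jar: Bystander: clear jar of beads, 51 mm across, 60 mm high, loose, to be left alone. Origin: centre of its underside.
- cord_spool: Bystander: spool of clear cord lying flat, 56 mm across, 28 mm high, loose, to be left alone. Origin: centre of its underside.

How it is judged:
By the outcome, as a careful person would: the job done as asked, in the order asked, and still so for the second after the job is handed in, while the arm keeps its last pose, push and grip.
It also fails if it takes over 32 s, if anything falls off the work surface, if the arm or the gripper's body presses on something with over 40 N, if the wrist force passes 120 N, or if a joint passes its speed limit or range.

ROBOT

A 6-joint arm with a two-finger parallel gripper is mounted at the origin on the work surface. World frame = base frame: x ahead of the robot, y to its left, z up, the work surface at z = 0. Lengths are in mm, angles in rad, forces in N, time in s.
With the tool pointing down it reaches from about 300 to 875 mm from the base axis. Payload 4.2 kg.
Tool frame: the origin (TCP) lies at the very end of the fingers, on their centre line; the grasp point (between the pads) lies 19 mm behind it (arm.pinch_z is the z of the grasp point in the tool frame, in mm); z points along the fingers, y is the line along which they close (so a half turn about z gives the same grasp; the last joint's range is limited). The gripper opens to 85 mm and grips with 20 to 120 N. Pads are 22 mm wide; open, the fingers measure 114 mm over their backs; the gripper's body (76 mm by 85 mm) begins 54 mm behind the grasp point. The pads swing forward as they close: fully open they stand 13 mm farther back than shut.
Start: joints at [1.277, 0.32, 1.565, -0, 1.257, -0.02], TCP at [155.477, 553.596, 231.338] pointing down, gripper open.
Joint ranges: [-3.11, 3.11], [-0.84, 2.01], [0.21, 2.61], [-1.34, 4.49], [0.05, 2.63], [-2.56, 2.56]. Speed limits (rad/s): [2.57, 2.57, 3.14, 3.14, 3.14, 3.14].

INTERFACE

Orientations are given as a unit quaternion [x, y, z, w].
In Python, from cell import arm gives the robot as it stands.
- The arm moves only by the shell command python3 nudge.py 'ROWS' [OPENING] [FORCE]. ROWS is one flat JSON list of numbers that holds 1 to 5 rows one after another, with no inner brackets; each row has 4 numbers: dx, dy, dz in mm, then a turn about the tool's z in rad; each row shifts and turns the commanded pose from where the row before left it, along the tool's axes as they then stand; what a row does not reach is not made up. A row lasts 1/10 s, in which the tool goes at most 50 mm and 0.15 rad, less where a joint would pass 70% of its speed; a pose out of reach is approached as far as the arm can. OPENING is the finger opening in mm, set as the command begins (- or left out keeps the last). The fingers move at their own pace and stop on an object; FORCE is the grip in N (left out, the last holds). Time passes only in rows, so rows that do not move let the fingers close. It prints the time, the measured TCP pose, the force, the opening and the grip force at its end. Input that does not fit is refused with a message, and nothing moves.
- arm.sense(): the state, without advancing time (a new reading comes with each control period).
- arm.camera(name): name is "scene" or "top" or "wrist"; returns (picture, depth): 420x560x3 uint8, blue, green, red; 420x560 float32, mm along the optical axis (not along the pixel's ray), 0 where there is no reading.
- arm.get_calibration(name): a dict with "K" (3x3 intrinsics, pixels), "R" (3x3) and "t" (3): a world point X has camera coordinates R X + t. Camera axes: x right, y down, z forward; pixel columns grow to the right and rows downward; lengths in mm; the calibration is good to about 2 mm. A picture is of the moment at which its call begins: read the wrist's pose just before it. get_calibration takes no time and is no camera call; for the wrist camera it gives the pose at the moment of the call.
- arm.finish_job(): hands the job in; it is judged then, once.
The state is a dict: "time": time; "joint_pos": joint angles; "dq": joint speeds; "joint_torque": joint torques, N m; "ee_pos": TCP position; "tool_rot": TCP orientation; "contact_force": force on the tool from outside, world axes, zero at the start; "moment": the same for the moment, N m; "finger_gap": finger opening in mm; "finger_force": force on a finger pad.
Only numpy, scipy, OpenCV 4.12 (cv2) and the standard library are available. Lean on these libraries where they do the work, as an engineer would, in place of code of your own. Each camera call takes 0.05 s, during which the arm holds its last target. There are 200 camera calls.

## Working session

There is one attempt and no reset: what is moved stays moved. The work goes in short steps, Python scripts to look and compute and a shell command to move; the robot and the scene stay as the last step left them, time stands still between calls to the robot, and variables do not carry over. Pictures are saved under pics/ and viewed, at most 10 in all, crops included, and the job is handed in when it is done.

```bash
ls; mkdir -p pics; python3 - <<'E'
from cell import arm
import cv2,numpy as np
for n in("top","scene"):
    p,d=arm.camera(n);cv2.imwrite(f"pics/{n}1.png",p);np.save(f"pics/{n}1.npy",d)
    c=arm.get_calibration(n);print(n,c)
print(arm.sense(),arm.pinch_z)
E
```

```text
cell.py
nudge.py
pics
top {'K': array([[419.74791306,   0.        , 285.45452917],
       [  0.        , 419.74791306, 213.75722396],
       [  0.        ,   0.        ,   1.        ]]), 'R': array([[ 0.00537839, -0.99927704,  0.03763596],
       [-0.98741315, -0.01125632, -0.15776111],
       [ 0.1580707 , -0.03631374, -0.98675983]]), 't': array([ 12.27779642, 632.4054144 , 687.09195141])}
scene {'K': array([[487.54873546,   0.        , 276.88053794],
       [  0.        , 487.54873546, 209.46680813],
       [  0.        ,   0.        ,   1.        ]]), 'R': array([[ 7.12497360e-03,  9.99925200e-01,  9.94126065e-03],
       [ 8.02219204e-01,  2.19452271e-04, -5.97029564e-01],
       [-5.96987088e-01,  1.22288901e-02, -8.02157635e-01]]), 't': array([ -35.22674279, -454.93690758, 1340.34972504])}
{'time': 0.1, 'joint_pos': array([ 1.27697580e+00,  3.20228262e-01,  1.56555555e+00, -3.79281274e-05,
        1.25740590e+00, -2.00182990e-02]), 'dq': array([ 0.00089876,  0.00100933, -0.00204588,  0.00113047, -0.00220273,
       -0.00010245]), 'joint_torque': array([-9.52015034e-05, -4.16408372e+01, -2.34705967e+01, -8.69310179e-05,
        4.83898228e-03,  5.32043998e-06]), 'ee_pos': array([155.37297212, 553.16550201, 230.56674455]), 'tool_rot': array([ 1.36468035e-01,  9.90644153e-01, -7.91535391e-04, -1.06976816e-04]), 'contact_force': array([-0.07260928, -1.01317286,  0.08756384]), 'moment': array([ 0.01559584,  0.00068373, -0.02336242]), 'finger_force': 0.0, 'finger_gap': 85.38331451844095} -18.700000000000003
```
View pics/top1.png

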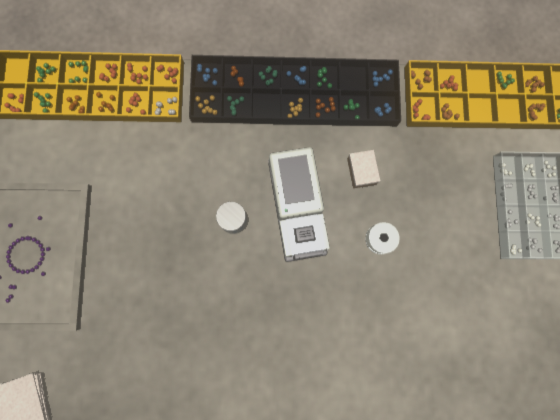

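View pics/scene1.png

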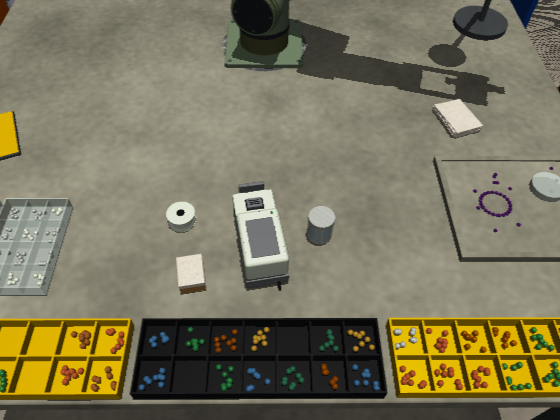

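The top view shows the stapler with the key at about (305,234), its nose at (305,256), the jar at (231,217), the spool at (384,238) and the carton at (364,168). Next I'll measure it from depth and an enlarged crop.

```bash
cat > h.py <<'E'
import numpy as np,cv2
from cell import arm
def cloud(n,d,c=None):
    c=c or arm.get_calibration(n);v,u=np.indices(d.shape)
    P=np.stack([(u-c["K"][0,2])/c["K"][0,0]*d,(v-c["K"][1,2])/c["K"][1,1]*d,d],-1)
    return (P-c["t"])@c["R"]
def ray(n,u,v,z,c=None):
    c=c or arm.get_calibration(n)
    r=c["R"].T@np.linalg.inv(c["K"])@[u,v,1];o=-c["R"].T@c["t"]
    return o+r*(z-o[2])/r[2]
E
python3 - <<'E'
from h import *
p=cv2.imread("pics/top1.png");d=np.load("pics/top1.npy");P=cloud("top",d)
cv2.imwrite("pics/crop1.png",cv2.resize(p[140:270,255:345],None,fx=4.5,fy=4.5,interpolation=cv2.INTER_CUBIC))
b=P[145:262,265:335].reshape(-1,3)
for lo,hi in((76,90),(52,62),(63,69),(70,78)):
    s=b[(b[:,2]>lo)&(b[:,2]<hi)][:,:2]; print(lo,len(s),s.mean(0),cv2.minAreaRect(s.astype(np.float32)))
t=b[b[:,2]>50][:,:2];print(cv2.minAreaRect(t.astype(np.float32)))
print(np.round(P[225:264:2,304],0))
for n,u,v in(("jar",231,217),("spool",384,238),("cart",364,168)):print(n,P[v,u])
E
```

```text
76 2979 [680.32742262   1.10069465] ((649.1719970703125, -5.1598663330078125), (186.73764038085938, 77.86949920654297), 10.149375915527344)
52 1433 [597.06522206 -13.61053166] ((643.1986694335938, -6.07147216796875), (176.68711853027344, 78.26044464111328), 10.546087265014648)
63 246 [601.4311281  -10.97380392] ((641.4955444335938, 2.6966934204101562), (185.28057861328125, 61.35854721069336), 25.46567726135254)
70 291 [614.72129307  -7.62813069] ((649.1571044921875, -5.24066162109375), (187.15267944335938, 78.06774139404297), 10.11604118347168)
((631.3523559570312, -5.421382904052734), (229.6229248046875, 103.02596282958984), 0.8720026612281799)
[[516.  44. 777.]
 [608. -14.  63.]
 [604. -14.  64.]
 [601. -14.  63.]
 [597. -14.  66.]
 [594. -14.  63.]
 [590. -14.  65.]
 [587. -14.  65.]
 [584. -14.  59.]
 [580. -14.  57.]
 [577. -14.  56.]
 [574. -14.  58.]
 [570. -14.  57.]
 [567. -14.  58.]
 [562. -13.  73.]
 [559. -13.  75.]
 [556. -13.  73.]
 [556. -19.   2.]
 [552. -19.  -1.]
 [549. -19.  -1.]]
jar [624.16992414 111.83231009  58.57284816]
spool [ 593.47767704 -161.93517862   27.58159598]
cart [ 722.49365386 -127.78634477   31.28301777]
```

View pics/crop1.png

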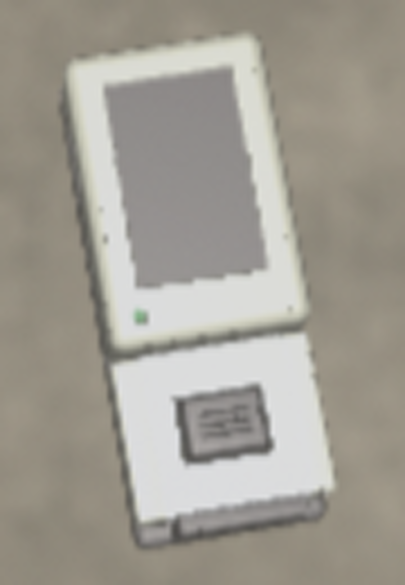

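The crop agrees with the depth fit: key centred near crop (225,423), cap along the bottom at (250,515). That puts the stapler origin at about (650.7,-4.9) with a yaw of 10.15°. I'll travel above it with the opening at 66 mm, aiming the TCP at (560,-21).

```bash
python3 nudge.py '[-36, -29.5, 0, 0, -36, -29.5, 0, 0, -36, -29.5, 0, 0, -36, -29.5, 0, 0, -36, -29.5, 0, 0]' 66 60 ; python3 nudge.py '[-36, -29.5, 0, 0, -36, -29.5, 0, 0, -36, -29.5, 0, 0, -36, -29.5, 0, 0, -36, -29.5, 0, 0]'; python3 nudge.py '[-36, -29.5, 0, 0, -36, -29.5, 0, 0, -36, -29.5, 0, 0, -36, -29.5, 0, 0, -36, -29.5, 0, 0]'; python3 nudge.py '[0, 0, 0, 0.14, 0, 0, 0, 0.14, 0, 0, 0, 0.14, 0, 0, 0, 0.14, 0, 0, 0, 0.14]'; python3 nudge.py '[0, 0, 0, 0.14, 0, 0, 0, 0.14, 0, 0, 0, 0.14, 0, 0, 0, 0, 0, 0, 0, 0]'
```

```text
time: 0.6
ee_pos: [289.4, 361.2, 231.0]
tool_rot: [0.136, 0.991, -0.0, -0.0]
contact_force: [0.9, 0.4, 0.0]
finger_gap: 65.7
finger_force: 0.0
time: 1.1
ee_pos: [422.8, 170.4, 231.2]
tool_rot: [0.136, 0.991, 0.0, -0.0]
contact_force: [0.5, -0.1, -0.8]
finger_gap: 65.7
finger_force: 0.0
time: 1.6
ee_pos: [556.3, -20.3, 230.9]
tool_rot: [0.137, 0.991, 0.0, -0.0]
contact_force: [0.1, 1.0, 0.6]
finger_gap: 66.0
finger_force: 0.0
time: 2.1
ee_pos: [555.4, -18.5, 230.7]
tool_rot: [0.471, 0.882, -0.0, -0.001]
contact_force: [0.2, 0.9, -0.1]
finger_gap: 66.0
finger_force: 0.0
time: 2.6
ee_pos: [555.5, -18.4, 231.0]
tool_rot: [0.641, 0.768, -0.0, -0.0]
contact_force: [0.1, -0.1, -0.0]
finger_gap: 66.0
finger_force: 0.0
```

```bash
python3 nudge.py '[-3.5, 4, 40, 0, 0, 0, 40, 0, 0, 0, 25, 0, 0, 0, 0, 0, 0, 0, 0, 0]'; python3 - <<'E'
from h import *
print(arm.sense()["ee_pos"],arm.sense()["contact_force"]);c=arm.get_calibration("wrist")
p,d=arm.camera("wrist");cv2.imwrite("pics/w1.png",p)
print(c)
p,d=arm.camera("scene");cv2.imwrite("pics/s2.png",cv2.resize(p[110:310,160:360],None,fx=3,fy=3))
P=cloud("wrist",d,c) if 0 else None
E
```

```text
time: 3.1
ee_pos: [560.7, -21.2, 126.7]
tool_rot: [0.641, 0.767, 0.0, 0.0]
contact_force: [-0.1, -0.4, 0.9]
finger_gap: 65.8
finger_force: 0.0
[560.68081609 -21.17798229 126.72847076] [-0.06096032 -0.41632945  0.91174955]
{'K': array([[318.51339997,   0.        , 277.9702503 ],
       [  0.        , 318.51339997, 203.98212775],
       [  0.        ,   0.        ,   1.        ]]), 'R': array([[ 0.98415104,  0.17732912,  0.00105252],
       [ 0.16971943, -0.94360556,  0.2842602 ],
       [ 0.05140077, -0.27957634, -0.95874659]]), 't': array([-548.25923749, -121.74763673,  243.01901918])}
```

View pics/w1.png

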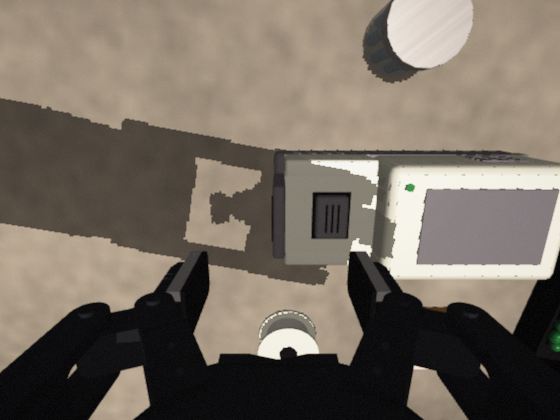

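View pics/s2.png

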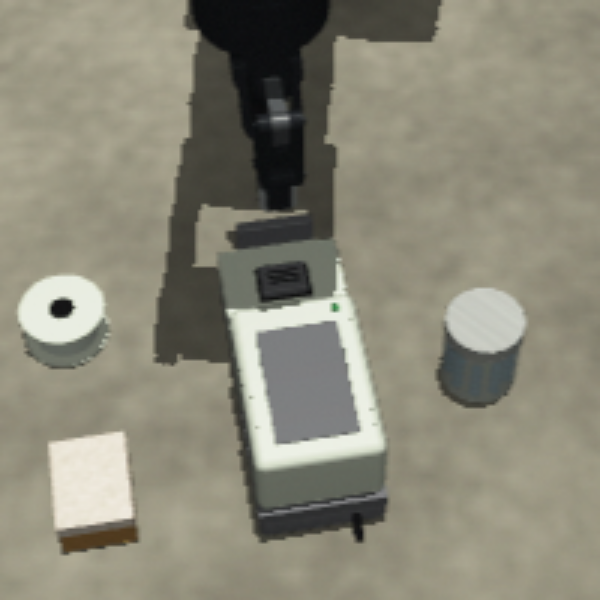

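The wrist view has the key centred at (331,216), the cap front edge near u=275 and the finger inner edges at about (208,256) and (348,256). I'll use these to cross-check the map.

```bash
python3 - <<'E'
from h import *
e=np.array([.9846,.178]);o=np.array([650.7,-4.9]);n=np.array([-.178,.9846])
def L(X):return np.round([(X[:2]-o)@e,(X[:2]-o)@n],1)
for nm,n_,u,v,z in(("key","wrist",331,216,65),("keyT","top",305,234,65),("capTopW","wrist",275,152,76),("capBotW","wrist",274,256,76)):
    X=ray(n_,u,v,z);print(nm,X.round(1),L(X))
for z in(127,131,135):
    for u in(208,348,390):
        X=ray("wrist",u,256,z);print(z,u,L(X))
p,d=arm.camera("wrist");P=cloud("wrist",d)
for u,v in((195,262),(200,275),(355,262),(372,262),(365,275)):print(u,v,P[v,u].round(1),L(P[v,u]))
E
```

```text
key [596.8 -11.5  65. ] [-54.3   3.1]
keyT [595.2 -15.5  65. ] [-56.5  -0.6]
capTopW [551.7  25.7  76. ] [-92.   47.8]
capBotW [563.1 -42.3  76. ] [-93.  -21.2]
127 208 [-124.8    3.6]
127 348 [-56.1   3.4]
127 390 [-35.4   3.3]
131 208 [-123.9    5.5]
131 348 [-57.1   5.3]
131 390 [-37.    5.3]
135 208 [-122.9    7.5]
135 348 [-58.    7.3]
135 390 [-38.5   7.2]
195 262 [525.4 -16.  148.7] [-125.3   11.4]
200 275 [527.9 -22.4 147.5] [-124.     4.6]
355 262 [592.2  -5.4 146.4] [-57.7  10. ]
372 262 [597.8  -2.5 150.1] [-51.6  11.8]
365 275 [592.3  -3.7 160.5] [-57.3  11.6]
```

```bash
python3 nudge.py '[0, 0, 30, 0, 0, 0, 20, 0, 0, 0, 7, 0, 0, 0, 0, 0, 0, 0, 0, 0]'; python3 nudge.py '[0, 0, 2, 0, 0, 0, 0, 0]';python3 nudge.py '[0, 0, 2, 0, 0, 0, 0, 0]';python3 nudge.py '[0, 0, 2, 0, 0, 0, 0, 0]'
```

```text
time: 3.75
ee_pos: [561.4, -21.2, 70.7]
tool_rot: [0.642, 0.767, 0.001, 0.001]
contact_force: [0.7, -0.5, -0.9]
finger_gap: 66.1
finger_force: 0.0
time: 3.95
ee_pos: [560.8, -21.2, 68.1]
tool_rot: [0.642, 0.767, 0.0, 0.001]
contact_force: [0.5, 0.3, -0.1]
finger_gap: 65.9
finger_force: 0.0
time: 4.15
ee_pos: [560.2, -21.1, 65.3]
tool_rot: [0.642, 0.767, 0.0, -0.0]
contact_force: [-0.3, -0.5, -0.5]
finger_gap: 65.8
finger_force: 0.0
time: 4.35
ee_pos: [560.1, -21.1, 63.0]
tool_rot: [0.642, 0.767, -0.0, -0.0]
contact_force: [0.5, -0.5, -0.0]
finger_gap: 66.0
finger_force: 0.0
```

```bash
python3 - <<'E'
from h import *
for i in range(2):
    s=arm.sense();print(s["ee_pos"].round(1),s["contact_force"].round(1))
    p,d=arm.camera("wrist")
cv2.imwrite("pics/w2.png",p)
E
```

```text
[560.1 -21.1  63. ] [ 0.5 -0.5 -0. ]
[560.1 -21.2  63.1] [-0.2 -0.4 -0.7]
```

View pics/w2.png

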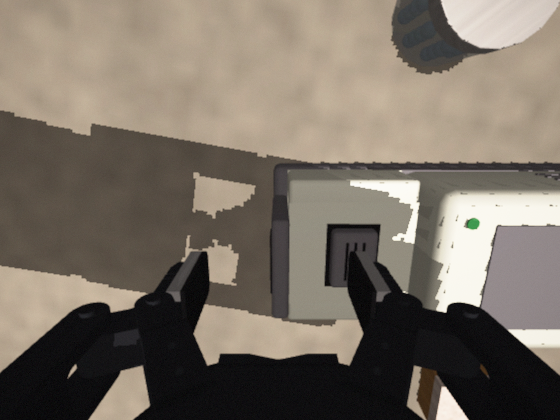

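The wrist view shows the key at (353,256) with the right finger's tip over it. The tip looks a few mm low, towards −y, so I'll check the lateral offset from the scene camera.

```bash
python3 - <<'E'
from h import *
p,d=arm.camera("scene");cv2.imwrite("pics/s3.png",cv2.resize(p[150:250,200:300],None,fx=6,fy=6,interpolation=cv2.INTER_CUBIC))
E
```

```text
(no output)
```

View pics/s3.png

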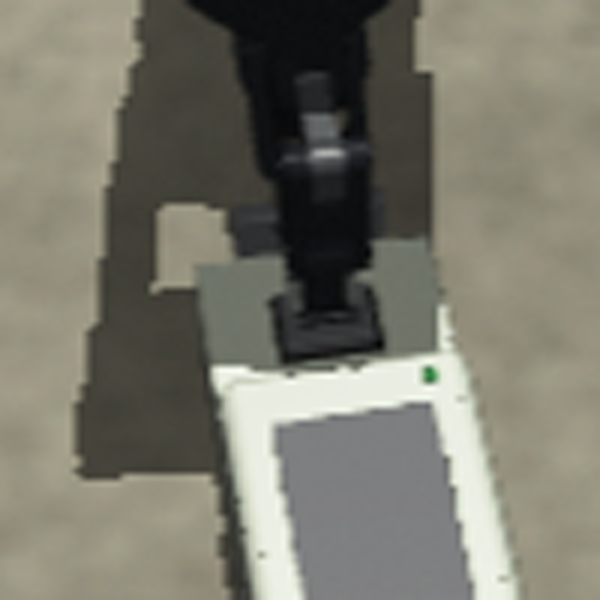

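The tip is centred laterally on the key: finger x about 325 and key about 328 in the crop. Pressing now in small steps.

```bash
for i in 1; do python3 nudge.py '[0, 0, 1.5, 0, 0, 0, 0, 0]'|grep -E 'ee|con|gap';python3 nudge.py '[0, 0, 1.5, 0, 0, 0, 0, 0]'|grep -E 'ee|con|gap';python3 nudge.py '[0, 0, 1.5, 0, 0, 0, 0, 0]'|grep -E 'ee|con|gap'; done
```

```text
ee_pos: [560.2, -21.2, 61.6]
contact_force: [0.0, -0.2, -0.5]
finger_gap: 65.8
ee_pos: [560.1, -21.1, 60.1]
contact_force: [-0.1, -0.8, 0.3]
finger_gap: 66.0
ee_pos: [560.1, -21.2, 58.6]
contact_force: [0.9, -0.6, -0.0]
finger_gap: 66.4
```

```bash
python3 nudge.py '[0, 0, 1.5, 0, 0, 0, 0, 0]'|grep -E 'ee|con|gap';python3 nudge.py '[0, 0, 1.5, 0, 0, 0, 0, 0]'|grep -E 'ee|con|gap';python3 nudge.py '[0, 0, 1.5, 0, 0, 0, 0, 0]'|grep -E 'ee|con|gap'
```

```text
ee_pos: [560.3, -21.2, 57.5]
contact_force: [-0.5, -0.2, 2.2]
finger_gap: 66.1
ee_pos: [560.3, -21.2, 55.8]
contact_force: [-1.1, 0.3, 0.1]
finger_gap: 66.0
ee_pos: [559.7, -21.2, 54.1]
contact_force: [-2.4, 0.4, 3.2]
finger_gap: 65.8
```

```bash
python3 - <<'E'
from h import *
f=[]
for i in range(8):
    p,d=arm.camera("wrist");s=arm.sense();f.append(s["contact_force"])
print(np.mean(f,0),np.std(f,0),s["ee_pos"],s["time"]);cv2.imwrite("pics/w3.png",p)
E
```

```text
[-3.55491153 -0.42090373  3.20922837] [0.44362947 0.30983372 0.45011599] [559.71974333 -21.20188417  54.12626761] 6.1
```

View pics/w3.png

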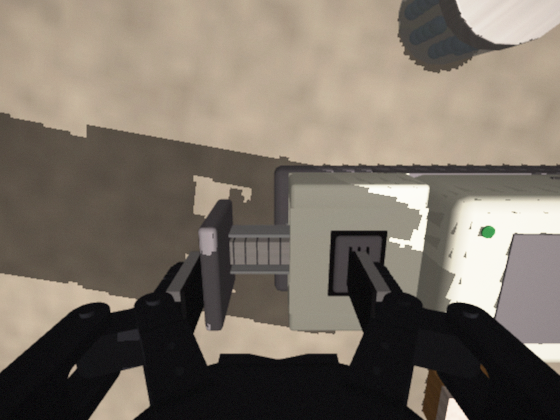

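The magazine is out and resting against the left finger, with the cap at u≈203–230. I'll check the travel and that the stapler hasn't shifted.

```bash
python3 - <<'E'
from h import *
e=np.array([.9846,.178]);o=np.array([650.7,-4.9])
for u,v in((203,232),(233,203)):
    X=ray("wrist",u,v,76);print(X.round(1),((X[:2]-o)@e).round(1))
p,d=arm.camera("top");b=cloud("top",d)[145:225,265:335].reshape(-1,3)
d0=np.load("pics/top1.npy");b0=cloud("top",d0)[145:225,265:335].reshape(-1,3)
for q in(b0,b):
    s=q[(abs(q[:,2]-82)<5)&(q[:,0]>640)][:,:2];print(len(s),cv2.minAreaRect(s.astype(np.float32)),s[:,0].max())
print(arm.sense()["contact_force"],arm.sense()["time"])
E
```

```text
[525.7  -1.5  76. ] -122.5
[535.9  12.7  76. ] -109.9
2553 ((686.60498046875, 1.7047958374023438), (108.50838470458984, 77.12207794189453), 10.549372673034668) 745.4927558854498
1928 ((693.3895263671875, 2.9831924438476562), (94.94263458251953, 77.8063735961914), 10.671085357666016) 745.683604388621
[-4.02757519 -0.26121967  3.02211002] 6.15
```

The front face is at about −123 to −125 mm, which is roughly 29 mm out, and the stapler hasn't moved.

```bash
python3 -c "from cell import arm; print(arm.finish_job())"
```

```text
the job is handed in; nothing more can be done
None
```

The job is handed in: one fingertip pressed the release key, and the other finger caught the magazine about 29 mm out and still holds it there; the stapler's rear edge has not moved, and the arm stayed clear of the carton, jar and spool.

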